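# Eject the finned LED driver from its nest and lay it in the empty lamp housing

### The arm

A 6-joint arm with a two-finger parallel gripper is mounted at the origin on the work surface; the furniture and walls round the work are solid. World frame = base frame: x ahead of the robot, y to its left, z up, the work surface at z = 0. Lengths are in m, angles in degrees, forces in N, time in s.
With the tool pointing down it reaches from about 0.325 to 0.85 m from the base axis. Payload 15.5 kg.
Tool frame: the origin (TCP) lies at the centre of the arm's flange, where the gripper is bolted on; the fingertips stand 191 mm ahead of it and the grasp point (between the pads) lies 172 mm ahead of it; z points along the fingers, y is the line along which they close (so a half turn about z gives the same grasp; the last joint's range is limited). The gripper opens to 91 mm and grips with 3 to 60 N. Pads are 32 mm wide; open, the fingers measure 118 mm over their backs; the gripper's body (76 mm by 178 mm) begins 60 mm behind the grasp point.
Start: joints at [-71.476, 28.281, 77.091, -0, 74.628, -5.472], TCP at [0.254, -0.571, 0.405] pointing down, gripper open.
Joint ranges: [-166.48, 166.48], [-47.26, 123.95], [12.59, 153.08], [-70.14, 250.14], [6.76, 159.57], [-176.63, 176.63]. Speed limits (degrees/s): [108.29, 108.29, 147.25, 172.46, 172.46, 172.46].

### API

Orientations are given as a 3x3 rotation matrix whose columns are the frame's x, y, z axes.
In Python, from station import ctrl gives the robot as it stands.
- The arm moves only by the shell command python3 -m inch 'ROWS' [OPENING] [FORCE]. ROWS is JSON, a list that holds one entry, the list of rows, each a list of 6 numbers: the shift along the tool's x, y, z in units of 40 mm (1.0 is 40 mm), then the turn, a rotation vector about the tool's x, y, z in units of 8 degrees (1.0 is 8 degrees). In form: [[[tx, ty, tz, ax, ay, az], ...]]. A call has exactly 10 rows; each row shifts and turns the commanded pose from where the row before left it, along the tool's axes as they then stand; what a row does not reach is not made up. A row lasts 1/10 s, in which the tool goes at most 50 mm and 8.59 degrees, less where a joint would pass 70% of its speed; a pose out of reach is approached as far as the arm can. A call is refused whole if a number of a shift passes 1 or a number of a turn 1, either way. A call with a gripper value outside its range is refused whole. OPENING is the closure, from 0 (fully open) to 1 (shut), set as the call begins (- or left out, the last holds). The fingers move at their own pace and stop on an object; FORCE is the grip in N (left out, the last holds). Time passes only in rows, so rows that do not move let the fingers close, or fill a call up. It gives the time, the measured TCP pose, the force, the opening and the grip force at its end, in the units of the state.
- ctrl.get_obs(): the state, without advancing time (a new reading comes with each control period).
- ctrl.snapshot(name): name is "scene" or "top" or "wrist"; returns the picture (400x640x3 uint8, blue, green, red); there is no depth.
- ctrl.get_calibration(name): a dict with "fx", "fy", "cx", "cy" (pixels), "dist_coeffs" ([k1, k2, p1, p2, k3] as OpenCV has them; the pictures are not rectified), "extrinsics" (4x4, takes a point from camera to world coordinates); the wrist camera has in their place "T_tool_cam" (4x4, takes a point from camera to tool coordinates, whose origin is the TCP and whose axes are the flange's). Camera axes: x right, y down, z forward; pixel columns grow to the right and rows downward; lengths in m; the calibration is good to about 2 mm. A picture is of the moment at which its call begins: read the wrist's pose just before it. get_calibration takes no time and is no camera call.
- ctrl.hand_in(): hands the job in; it is judged then, once.
Trained networks look in the newest picture that a camera, given by its name, has taken for a name from the list of things; names that differ only in an ending like _2 or _b are one class to them, and where a whole thing is asked for, a point or a joint stands for the part that bears it (a point fixed in the world has none). Each returns a list of dicts, best first, with "conf" (0 to 1); they miss things now and then, are a little off and sometimes report something else, mostly with a low value. They report only what shows in the picture. A call takes as long as a camera call. They do not tell look-alikes from the thing itself.
- ctrl.look_for(camera, query): "position" ([x, y, z] in m, in world coordinates, good to about 4 mm: the middle of the surface that is visible of it).
- ctrl.masks_of(camera, query): "mask" (400x640 bool, what is visible of it).
The state is a dict: "time": time; "q": joint angles; "qd": joint speeds; "joint_torque": joint torques, N m; "ee_pos": TCP position; "ee_rot": TCP orientation; "contact_force": force on the tool from outside, world axes, zero at the start; "moment": the same for the moment, N m; "gripper_width": finger opening in m; "grip_force": force on a finger pad.
Only numpy, scipy, OpenCV 4.12 (cv2) and the standard library are available. Lean on these libraries where they do the work, as an engineer would, in place of code of your own. Each camera call takes 0.05 s, during which the arm holds its last target. There are 200 camera calls.

### The job

Two LED drivers sit flush in the two black nests. Press the lever of the nest that holds the driver with the finned top all the way down so that the driver rises, then lift that driver out and set it down gently, fins up, flat on the floor of the empty lamp housing. Leave the smooth-topped driver seated in its own nest.

Things in the scene. Friction and masses are not known exactly. Their poses are not given: they have to be found in the camera images.
- driver_finned: Blue LED driver, parallel fins on top; 55x56x20 mm, 60 to 120 g. Origin: centre of underside, z up; the metal case spans x -26 to +20, y -28 to +28: grip it across x (46 mm). Starts seated in a nest, axes along the nest's: a black block 96x100 mm, top 44 mm above the bench, flush with the fins, so nothing can be gripped. Raised 16 mm it sits loose, case sides bare from 44 to 60 mm above the bench.
- lever_1 (a joint): Ejector lever on the -x side of the finned driver's nest (both nests have one). 0 rad = up, driver seated; 0.40 = fully down on its stop, driver raised 16 mm; the rise is in proportion. Hinge stiff, about 5 N at the pad; it stays where it is left and holds the driver up after it is let go.
- lever_1_pad (a point): Top centre of that lever's black press pad (32 mm along the lever, 40 mm across), 139 mm to the nest's -x side of the seated driver's origin. Pad top is 64 mm above the bench when up, 34 mm when fully down (30 mm travel, nearly straight down); press from above.
- housing: Empty black lamp housing, an open tray 294x273 mm, rim 58 mm high, fixed on the bench. Origin: centre of its underside at bench height, x along the long side. Its floor, about 200x200 mm clear round the centre, lies 4 to 10 mm above the bench and slopes up to 3 degrees; ignore the few thin wires in it. Other housings at the back are full.
- driver_smooth: Blue LED driver of the same size with a plain flat top, seated in the other nest, whose block and lever are identical; it must stay there. Origin: centre of its underside. More loose drivers lying about on the bench have no part in the job.
Not all that is in view belongs to the job. What is shaped like the driver_finned but green or white is not meant.

How it is judged:
By the outcome, as a careful person would: the job done as asked, in the order asked, and still so for the second after the job is handed in, with the robot touching nothing.
It also fails if it takes over 54 s, if anything falls off the work surface, if the arm or the gripper's body presses on something with over 40 N, if the wrist force passes 120 N, or if a joint passes its speed limit or range.

## Working session

There is one attempt and no reset: what is moved stays moved. The work goes in short steps, Python scripts to look and compute and a shell command to move; the robot and the scene stay as the last step left them, time stands still between calls to the robot, and variables do not carry over. Pictures are saved under pics/ and viewed, at most 10 in all, crops included, and the job is handed in when it is done.

```bash
mkdir -p pics
cat > h.py <<'E'
import numpy as np, cv2
from station import ctrl
def snap(n,f):
    o=ctrl.get_obs(); im=ctrl.snapshot(n); cv2.imwrite('pics/'+f,im); return o,im
def T_of(n,o=None):
    c=ctrl.get_calibration(n)
    if 'extrinsics' in c: return c,np.array(c['extrinsics'])
    T=np.eye(4); T[:3,:3]=o['ee_rot']; T[:3,3]=o['ee_pos']; return c,T@np.array(c['T_tool_cam'])
def px2w(n,uv,z,o=None):
    c,T=T_of(n,o); K=np.array([[c['fx'],0,c['cx']],[0,c['fy'],c['cy']],[0,0,1.]])
    p=cv2.undistortPoints(np.array(uv,float).reshape(-1,1,2),K,np.array(c['dist_coeffs'])).reshape(-1,2)
    d=np.c_[p,np.ones(len(p))]@T[:3,:3].T; s=(z-T[2,3])/d[:,2]
    return T[:3,3]+d*s[:,None]
def w2px(n,P,o=None):
    c,T=T_of(n,o); K=np.array([[c['fx'],0,c['cx']],[0,c['fy'],c['cy']],[0,0,1.]]); Ti=np.linalg.inv(T)
    return cv2.projectPoints(np.array(P,float).reshape(-1,3),cv2.Rodrigues(Ti[:3,:3])[0],Ti[:3,3],K,np.array(c['dist_coeffs']))[0].reshape(-1,2)
E
python3 - <<'E'
from h import *
np.set_printoptions(precision=4,suppress=True)
print(ctrl.get_obs()['ee_rot'])
for n in ['top','scene']:
    snap(n,n+'0.png')
    for q in ['driver_finned','driver_smooth','lever_1_pad','housing']:
        print(n,q,[(np.round(d['position'],3).tolist(),round(d['conf'],2)) for d in ctrl.look_for(n,q)])
    c,T=T_of(n); print(n,c['fx'],T[:3,3],T[:3,2])
E
```

```text
[[ 0.9136  0.4066 -0.0004]
 [ 0.4066 -0.9136  0.0012]
 [ 0.0001 -0.0012 -1.    ]]
top driver_finned [([0.579, 0.045, 0.034], 0.87), ([0.343, 0.064, 0.016], 0.85), ([0.751, 0.062, 0.016], 0.7)]
top driver_smooth [([0.581, 0.32, 0.042], 0.92)]
top lever_1_pad [([0.468, 0.092, 0.057], 0.57)]
top housing [([0.571, -0.257, 0.007], 0.8)]
top 496.7328353570527 [0.465  0.0187 1.223 ] [ 0.0579 -0.0047 -0.9983]
scene driver_finned [([0.744, 0.071, 0.02], 0.96), ([0.58, 0.052, 0.043], 0.84), ([0.338, 0.068, 0.011], 0.58), ([0.462, 0.091, 0.061], 0.34)]
scene driver_smooth [([0.574, 0.324, 0.044], 0.7)]
scene lever_1_pad [([0.464, 0.092, 0.061], 0.94)]
scene housing [([0.574, -0.269, 0.018], 0.74)]
scene 388.69353209266984 [0.209  0.536  0.7132] [ 0.3689 -0.5889 -0.7191]
```

View pics/top0.png

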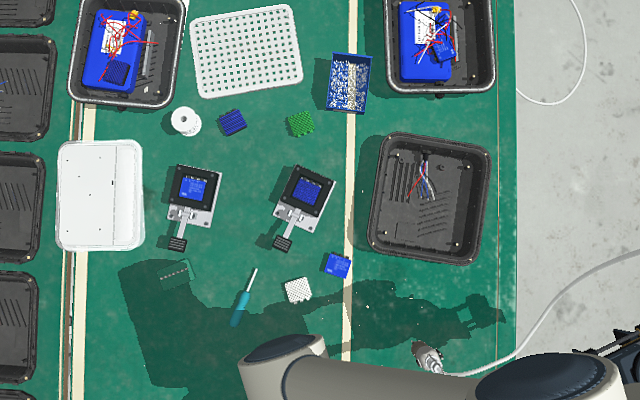

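View pics/scene0.png

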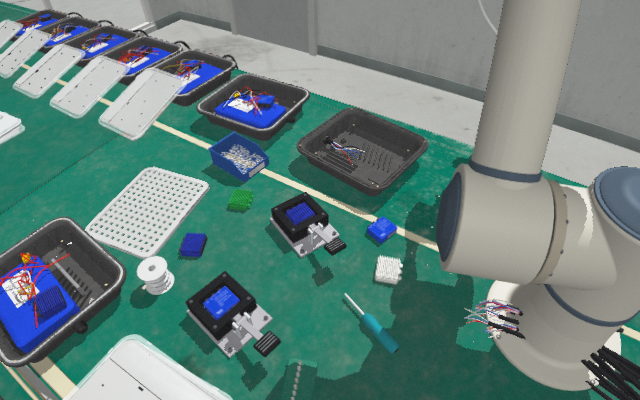

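The top view shows two nests: one at about (193,188), which looks smooth with a label, and one at about (306,187), which looks finned. Their pads are at (177,244) and (283,244), and the empty housing is around (430,200). I'll zoom in to confirm.

Run:
```python
from h import *
a=cv2.imread('pics/top0.png'); 
A=cv2.resize(a[155:260,260:345],None,fx=5,fy=5,interpolation=cv2.INTER_CUBIC)
b=cv2.resize(a[155:260,155:230],None,fx=5,fy=5,interpolation=cv2.INTER_CUBIC)[:525,:370]
cv2.imwrite('pics/z.png',np.hstack([A,b]))
for q in ['driver_finned','housing','lever_1_pad']:
    for d in ctrl.masks_of('top',q):
        m=d['mask'].astype(np.uint8); v,u=np.nonzero(m); r=cv2.minAreaRect(np.c_[u,v].astype(np.float32))
        z={'driver_finned':.044,'housing':.058,'lever_1_pad':.064}[q]
        P=px2w('top',cv2.boxPoints(r),z); e=P[1]-P[0]; f=P[2]-P[1]
        print(q,round(d['conf'],2),m.sum(),np.round(P.mean(0),4),np.linalg.norm(e).round(4),np.degrees(np.arctan2(e[1],e[0])).round(1),np.linalg.norm(f).round(4))
```

```text
driver_finned 0.68 499 [0.742 0.063 0.044] 0.0561 -66.3 0.0569
driver_finned 0.68 430 [0.4884 0.0862 0.044 ] 0.1061 -25.0 0.0405
driver_finned 0.65 500 [0.5789 0.0452 0.044 ] 0.0524 -24.9 0.0577
driver_finned 0.56 497 [0.3464 0.06   0.044 ] 0.055 -74.5 0.0537
housing 0.97 13575 [ 0.5701 -0.2479  0.058 ] 0.2915 -8.4 0.2784
lever_1_pad 0.75 438 [0.4884 0.086  0.064 ] 0.1043 -25.0 0.0398
```

View pics/z.png

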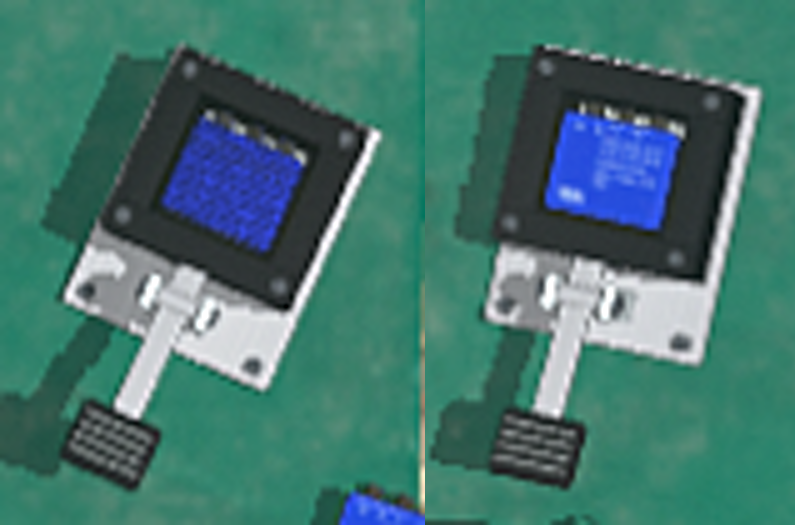

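The finned driver is in the right nest, with its pad at about (282,244). The other nest holds a labelled, smooth driver.

```bash
cat >> h.py <<'E'
def go(P,yawy):
    """tool-frame shift (units) from now to TCP P, tool y axis at world yaw; shift in CURRENT tool axes, turn units"""
    o=ctrl.get_obs(); R=np.array(o['ee_rot']); a=np.radians(yawy); y=np.array([np.cos(a),np.sin(a),0]); z=np.array([0,0,-1.]); G=np.c_[np.cross(y,z),y,z]
    from scipy.spatial.transform import Rotation as Ro
    return (R.T@(np.array(P)-o['ee_pos'])/.04).round(3), (Ro.from_matrix(R.T@G).as_rotvec(degrees=True)/8).round(3), (G.T@(np.array(P)-o['ee_pos'])/.04).round(3)
E
python3 - <<'E'
from h import *
np.set_printoptions(precision=4,suppress=True)
off=np.array([260,155])
pad=px2w('top',np.array([[110,444]])/5+off,.064)[0]
C=px2w('top',np.array([[180,45],[378,135],[285,312],[97,225]])/5+off,.044)
print('pad',pad,'block',C.mean(0),[np.linalg.norm(C[i]-C[i-1]).round(4) for i in range(4)])
for i,j in((3,0),(2,1)): e=C[j]-C[i]; print(np.degrees(np.arctan2(e[1],e[0])))
D=px2w('top',np.array([[205,108],[310,155],[268,250],[162,205]])/5+off,.044); print('drv',D.mean(0),[np.linalg.norm(D[i]-D[i-1]).round(4) for i in range(4)])
u=np.array([np.cos(np.radians(-25)),np.sin(np.radians(-25)),0]); print('pad+139u',pad+.139*u, 'angle pad->drv',np.degrees(np.arctan2(*(D.mean(0)-pad)[1::-1])),np.linalg.norm((D.mean(0)-pad)[:2]))
P=pad.copy(); P[2]=.290; print(go(P,-25),go(P,155))
E
```

```text
pad [0.4535 0.0991 0.064 ] block [0.5809 0.0445 0.044 ] [np.float64(0.0949), np.float64(0.1041), np.float64(0.0955), np.float64(0.0987)]
-23.011998796041414
-26.259982414104307
drv [0.5807 0.0439 0.044 ] [np.float64(0.0508), np.float64(0.055), np.float64(0.0496), np.float64(0.0549)]
pad+139u [0.5795 0.0403 0.064 ] angle pad->drv -23.444582994125525 0.13857022855581871
(array([ 11.365, -13.276,   2.869]), array([-0.   , -0.   , -5.126]), array([17.288, -2.562,  2.868])) (array([ 11.365, -13.276,   2.869]), array([-0.   ,  0.   , 17.374]), array([-17.288,   2.562,   2.868]))
```

```bash
python3 -m inch '[[[0,0,0,0,0,-1],[0,0,0,0,0,-1],[0,0,0,0,0,-1],[0,0,0,0,0,-1],[0,0,0,0,0,-1],[0.95,-0.15,0,0,0,0],[0.95,-0.15,0,0,0,0],[0.95,-0.15,0,0,0,0],[0.95,-0.15,0,0,0,0],[0.95,-0.15,0,0,0,0]]]' 1 && python3 -m inch '[[[0.95,-0.15,0,0,0,0],[0.95,-0.15,0,0,0,0],[0.95,-0.15,0,0,0,0],[0.95,-0.15,0,0,0,0],[0.95,-0.15,0,0,0,0],[0.95,-0.15,0,0,0,0],[0.95,-0.15,0,0,0,0],[0.95,-0.15,0.2,0,0,0],[0.95,-0.15,0.2,0,0,0],[0.95,-0.15,0.2,0,0,0]]]'
python3 - <<'E'
from h import *
print(go([.4535,.0985,.29],-24.5))
E
```

```text
time: 1.65
ee_pos: [0.3107, -0.3856, 0.4048]
ee_rot: [[0.439, 0.899, 0.0], [0.899, -0.439, -0.0], [-0.0, 0.0, -1.0]]
contact_force: [0.7, -0.2, -0.6]
gripper_width: 0.0139
grip_force: 0.0
time: 2.65
ee_pos: [0.4234, -0.0177, 0.3807]
ee_rot: [[0.439, 0.899, 0.001], [0.899, -0.439, -0.0], [0.0, 0.001, -1.0]]
contact_force: [1.0, 0.6, -0.3]
gripper_width: 0.0003
grip_force: 0.0
(array([ 2.939, -0.599,  2.268]), array([ 0.006, -0.001, -0.189]), array([ 2.955, -0.52 ,  2.268]))
```

```bash
python3 -m inch '[[[0.6,-0.1,0.3,0,0,-0.1],[0.6,-0.1,0.3,0,0,-0.09],[0.6,-0.1,0.3,0,0,0],[0.6,-0.1,0.3,0,0,0],[0.5,-0.1,0.3,0,0,0],[0,0,0,0,0,0],[0,0,0,0,0,0],[0,0,0,0,0,0],[0,0,0,0,0,0],[0,0,0,0,0,0]]]'
python3 - <<'E'
from h import *
o,im=snap('wrist','w1.png')
print(go([.4535,.0985,.29],-24.5), o['q'], w2px('wrist',[[.4535,.0991,.064],[.5807,.0439,.044]],o))
for q in ['lever_1_pad','driver_finned']:
    print(q,[(np.round(d['position'],4).tolist(),round(d['conf'],2)) for d in ctrl.look_for('wrist',q)])
E
```

```text
time: 3.65
ee_pos: [0.454, 0.0938, 0.3211]
ee_rot: [[0.415, 0.91, 0.001], [0.91, -0.415, 0.0], [0.0, 0.001, -1.0]]
contact_force: [0.4, -0.1, 0.3]
gripper_width: 0.0003
grip_force: 0.0
(array([ 0.099, -0.059,  0.776]), array([ 0.003, -0.002, -0.004]), array([ 0.099, -0.058,  0.776])) [ 4.29348406e+00  2.21412204e+01  1.05090584e+02 -1.66107866e-03
  5.27328398e+01  2.88295908e+01] [[318.62128175 206.22018367]
 [485.97473474 195.45107596]]
lever_1_pad [([0.4714, 0.0894, 0.0621], 0.6)]
driver_finned [([0.578, 0.0491, 0.0425], 0.87), ([0.7347, 0.0688, 0.017], 0.67), ([0.3431, 0.0729, 0.0164], 0.66)]
```

View pics/w1.png

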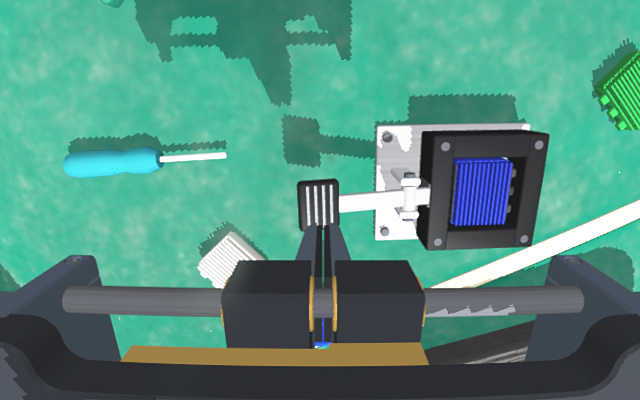

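The wrist view shows the pad at (319,205), which matches the prediction. The finned top is at (480,193), and the nest screws are at (446,147), (533,142), (524,239) and (438,242).

Run:
```python
from h import *
o=ctrl.get_obs()
pad=px2w('wrist',[[319,205]],.064,o)[0]
S=px2w('wrist',[[446,147],[533,142],[524,239],[438,242]],.044,o); c=S.mean(0)
F=px2w('wrist',[[455,160],[510,157],[507,222],[452,226]],.044,o)
ang=lambda d:np.degrees(np.arctan2(d[1],d[0])).round(2)
print(pad,c,F.mean(0),ang(c-pad),np.linalg.norm((c-pad)[:2]),ang(S[1]-S[0]),ang(S[2]-S[3]),ang(S[0]-S[3])-90,ang(S[1]-S[2])-90,ang(F[1]-F[0]),ang(F[2]-F[3]),[np.linalg.norm(S[i]-S[i-1]).round(4) for i in range(4)],[np.linalg.norm(F[i]-F[i-1]).round(4) for i in range(4)])
print(go([*pad[:2],.262],-24))
```

```text
[0.45409161 0.1001854  0.064     ] [0.5806537  0.04507769 0.044     ] [0.57764645 0.04869304 0.044     ] -23.53 0.13803920953402982 -20.63 -22.93 -23.03 -19.129999999999995 -20.95 -20.46 [np.float64(0.0817), np.float64(0.0712), np.float64(0.0848), np.float64(0.0769)] [np.float64(0.0567), np.float64(0.0453), np.float64(0.0564), np.float64(0.048)]
(array([ 0.139, -0.061,  1.472]), array([ 0.002, -0.001, -0.063]), array([ 0.14 , -0.059,  1.472]))
```

```bash
python3 -m inch '[[[0.14,-0.06,0.3,0,0,-0.1],[0,0,0.3,0,0,0],[0,0,0.3,0,0,0],[0,0,0.3,0,0,0],[0,0,0.2,0,0,0],[0,0,0.1,0,0,0],[0,0,0.1,0,0,0],[0,0,0.1,0,0,0],[0,0,0.1,0,0,0],[0,0,0.1,0,0,0]]]' && python3 -m inch '[[[0,0,0.08,0,0,0],[0,0,0.08,0,0,0],[0,0,0.08,0,0,0],[0,0,0.05,0,0,0],[0,0,0.05,0,0,0],[0,0,0,0,0,0],[0,0,0,0,0,0],[0,0,0,0,0,0],[0,0,0,0,0,0],[0,0,0,0,0,0]]]'
```

```text
time: 4.8
ee_pos: [0.4538, 0.1005, 0.2448]
ee_rot: [[0.402, 0.916, -0.0], [0.916, -0.402, 0.0], [0.0, -0.0, -1.0]]
contact_force: [-2.7, 1.8, 6.3]
gripper_width: 0.0004
grip_force: 3.0
time: 5.8
ee_pos: [0.4543, 0.1005, 0.2312]
ee_rot: [[0.402, 0.916, 0.0], [0.916, -0.402, 0.0], [0.0, 0.0, -1.0]]
contact_force: [-0.2, 0.6, 2.3]
gripper_width: 0.0003
grip_force: 0.9
```

```bash
python3 -m inch '[[[0,0,0.05,0,0,0],[0,0,0.05,0,0,0],[0,0,0.04,0,0,0],[0,0,0.02,0,0,0],[0,0,0.02,0,0,0],[0,0,0,0,0,0],[0,0,0,0,0,0],[0,0,0,0,0,0],[0,0,0,0,0,0],[0,0,0,0,0,0]]]'
```

```text
time: 6.8
ee_pos: [0.4545, 0.1004, 0.2253]
ee_rot: [[0.402, 0.916, 0.003], [0.916, -0.402, 0.0], [0.001, 0.002, -1.0]]
contact_force: [-5.6, -2.3, 42.5]
gripper_width: 0.0004
grip_force: 21.3
```

```bash
python3 -m inch '[[[0,0,-0.1,0,0,0],[0,0,-0.3,0,0,0],[0,0,-0.6,0,0,0],[0,0,-0.8,0,0,0],[0,0.4,-0.7,0,0,0],[0,0.7,0,0,0,0],[0,0.7,0,0,0,0],[0,0.7,0,0,0,0],[0,0.6,0,0,0,0],[0,0.3,0,0,0,0]]]' 0
python3 - <<'E'
from h import *
o,im=snap('wrist','w2.png'); print(o['ee_pos'],o['contact_force'])
cv2.imwrite('pics/w2c.png',cv2.resize(im[60:330,190:520],(800,655))[:600])
for q in ['driver_finned']:
    print(q,[(np.round(d['position'],4).tolist(),round(d['conf'],2)) for d in ctrl.look_for('wrist',q)])
o2=ctrl.get_obs(); print(o2['ee_pos'], w2px('wrist',[[.5805,.0447,.06],[.5805,.0447,.044]],o2))
E
```

```text
time: 7.8
ee_pos: [0.5802, 0.045, 0.3237]
ee_rot: [[0.402, 0.915, 0.001], [0.915, -0.402, -0.0], [0.0, 0.001, -1.0]]
contact_force: [-0.2, -0.1, -0.3]
gripper_width: 0.0774
grip_force: 0.0
[0.58015332 0.04501176 0.3237299 ] [-0.19092932 -0.12021714 -0.29434536]
driver_finned [([0.36, 0.0777, 0.019], 0.88), ([0.5815, 0.0473, 0.055], 0.67), ([0.7456, 0.0664, 0.019], 0.6)]
[0.57941071 0.04537299 0.32358017] [[323.83239517 209.25859422]
 [323.75811029 202.96184471]]
```

View pics/w2.png

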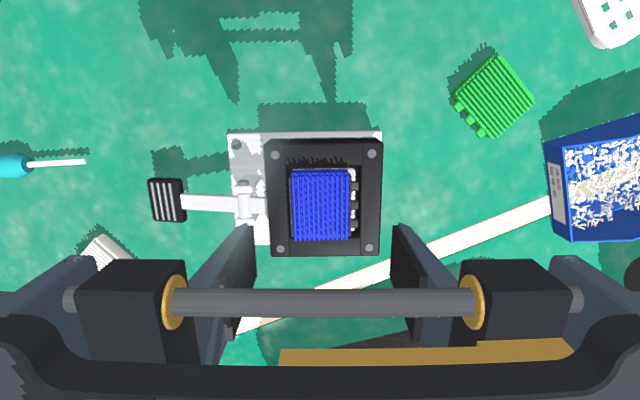

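The driver is raised, with its fin-top corners at about (289,170), (350,168), (352,240) and (293,242). The block-top corners are at (265,141), (382,138), (379,255) and (271,256).

Run:
```python
from h import *
o=ctrl.get_obs()
ang=lambda d:np.degrees(np.arctan2(d[1],d[0])).round(2)
for S,z in (([[289,170],[350,168],[352,240],[293,242]],.06),([[275,154],[372,153],[368,247],[280,249]],.044)):
    S=px2w('wrist',S,z,o); print(S.mean(0),ang(S[1]-S[0]),ang(S[2]-S[3]),ang(S[0]-S[3])-90,ang(S[1]-S[2])-90,[np.linalg.norm(S[i]-S[i-1]).round(4) for i in range(4)])
# blue mask
im=cv2.imread('pics/w2.png').astype(int); m=((im[...,0]>90)&(im[...,0]-im[...,2]>60)&(im[...,0]-im[...,1]>50)).astype(np.uint8); m[:,:270]=0;m[:,380:]=0;m[:140]=0;m[256:]=0
m=cv2.morphologyEx(m,cv2.MORPH_CLOSE,np.ones((5,5)));v,u=np.nonzero(m); r=cv2.minAreaRect(np.c_[u,v].astype(np.float32)); P=px2w('wrist',cv2.boxPoints(r),.06,o)
print(r,P.mean(0),ang(P[1]-P[0]),ang(P[2]-P[1]),np.linalg.norm(P[1]-P[0]),np.linalg.norm(P[2]-P[1]))
u=np.array([np.cos(np.radians(-23)),np.sin(np.radians(-23))]); t=np.array([.5805,.0447])-.003*u
print(t,go([*P.mean(0)[:2],.2372],-23),go([*t,.2372],-23))
```

```text
[0.57948618 0.04785771 0.06      ] -21.82 -21.61 -22.349999999999994 -20.730000000000004 [np.float64(0.0594), np.float64(0.0461), np.float64(0.0592), np.float64(0.0477)]
[0.58051307 0.04477583 0.044     ] -23.13 -22.3 -23.180000000000007 -23.599999999999994 [np.float64(0.083), np.float64(0.0771), np.float64(0.0819), np.float64(0.0765)]
((319.9999694824219, 204.99996948242188), (57.99999237060547, 71.99998474121094), 0.0) [0.57875358 0.04818028 0.06      ] 64.63 -23.73 0.059308857626620276 0.04378124623638237
[0.57773849 0.04587219] (array([ 0.058, -0.044,  2.159]), array([ 0.002, -0.   , -0.091]), array([ 0.058, -0.043,  2.16 ])) (array([-0.006, -0.044,  2.159]), array([ 0.002, -0.   , -0.091]), array([-0.005, -0.043,  2.16 ]))
```

```bash
python3 -m inch '[[[0.03,-0.04,0.3,0,0,-0.09],[0,0,0.4,0,0,0],[0,0,0.4,0,0,0],[0,0,0.4,0,0,0],[0,0,0.3,0,0,0],[0,0,0.2,0,0,0],[0,0,0.1,0,0,0],[0,0,0.04,0,0,0],[0,0,0,0,0,0],[0,0,0,0,0,0]]]' 0 && python3 -m inch '[[[0,0,0,0,0,0],[0,0,0,0,0,0],[0,0,0,0,0,0],[0,0,0,0,0,0],[0,0,0,0,0,0],[0,0,0,0,0,0],[0,0,0,0,0,0],[0,0,0,0,0,0],[0,0,0,0,0,0],[0,0,0,0,0,0]]]' 1 15
```

```text
time: 8.9
ee_pos: [0.5778, 0.0475, 0.2388]
ee_rot: [[0.39, 0.921, 0.001], [0.921, -0.39, -0.0], [0.0, 0.001, -1.0]]
contact_force: [-0.5, 0.0, -0.4]
gripper_width: 0.0914
grip_force: 0.0
time: 9.9
ee_pos: [0.5777, 0.0476, 0.2383]
ee_rot: [[0.39, 0.921, 0.0], [0.921, -0.39, -0.0], [0.0, 0.0, -1.0]]
contact_force: [0.6, -0.5, -0.2]
gripper_width: 0.0459
grip_force: 15.0
```

```bash
python3 -m inch '[[[0,0,-0.05,0,0,0],[0,0,-0.1,0,0,0],[0,0,-0.15,0,0,0],[0,0,-0.2,0,0,0],[0,0,-0.3,0,0,0],[0,0,-0.4,0,0,0],[0,0,-0.4,0,0,0],[0,0,-0.4,0,0,0],[0,0,-0.4,0,0,0],[0,0,-0.1,0,0,0]]]' 1 25
python3 - <<'E'
from h import *
o,im=snap('top','t3.png'); o2,w=snap('wrist','w3.png')
a=cv2.resize(im[120:280,250:500],(500,320)); b=cv2.resize(w,(500,312))[:280]
cv2.imwrite('pics/c3.png',np.vstack([a,b]))
print(o['q'],o['gripper_width'])
for n in ['top']:
    for d in ctrl.masks_of(n,'housing')[:2]:
        m=d['mask'].astype(np.uint8); v,u=np.nonzero(m); r=cv2.minAreaRect(np.c_[u,v].astype(np.float32)); print(r,px2w(n,cv2.boxPoints(r),.058).round(3).tolist())
E
```

```text
time: 10.9
ee_pos: [0.578, 0.0476, 0.3408]
ee_rot: [[0.39, 0.921, 0.003], [0.921, -0.39, -0.0], [0.001, 0.003, -1.0]]
contact_force: [0.3, 0.3, -0.1]
gripper_width: 0.0456
grip_force: 25.0
[-1.19250618e+00  2.86103282e+01  8.80569056e+01  1.07374118e-03
  6.31461307e+01  2.17696352e+01] 0.04560438731964351
((428.8499755859375, 198.54998779296875), (115.54125213623047, 125.58216094970703), 8.13010311126709) [[0.438, -0.09, 0.058], [0.734, -0.127, 0.058], [0.703, -0.404, 0.058], [0.405, -0.362, 0.058]]
```

View pics/c3.png

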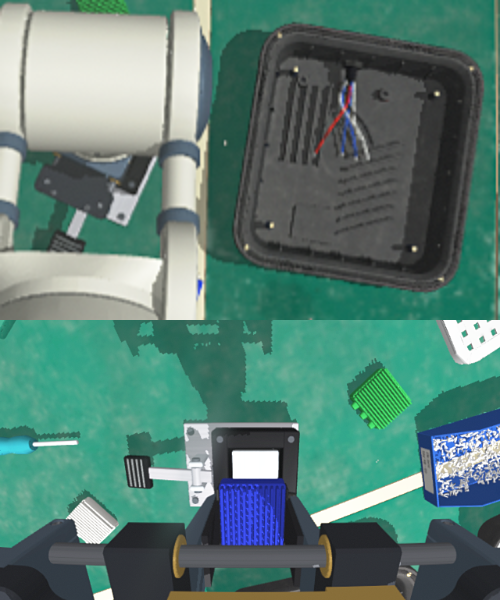

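The driver is held and its nest is empty. The housing wires end near crop (345,160), so I'll place at about crop (352,192), which is top pixel (426,216).

Run:
```python
from h import *
p=px2w('top',[[426,216],[429,198.5]],.007); print(p)
print(go([*p[0][:2],.34],-7.5))
```

```text
[[ 0.52978341 -0.24924689  0.007     ]
 [ 0.57323743 -0.25620541  0.007     ]]
(array([-7.298,  1.796, -0.04 ]), array([ 2.000e-03, -1.000e-03, -1.933e+00]), array([-7.513, -0.215, -0.04 ]))
```

```bash
python3 -m inch '[[[0,0,0,0,0,-0.4],[0,0,0,0,0,-0.8],[0,0,0,0,0,-0.73],[-0.4,0,0,0,0,0],[-0.7,-0.04,0,0,0,0],[-0.8,-0.04,0,0,0,0],[-0.8,-0.04,0,0,0,0],[-0.8,-0.04,0,0,0,0],[-0.8,-0.04,0,0,0,0],[-0.8,0,0,0,0,0]]]' && python3 -m inch '[[[-0.8,0,0,0,0,0],[-0.8,0,0,0,0,0],[-0.5,0,0,0,0,0],[-0.3,0,0,0,0,0],[0,0,0.3,0,0,0],[0,0,0.5,0,0,0],[0,0,0.5,0,0,0],[0,0,0.5,0,0,0],[0,0,0.4,0,0,0],[0,0,0.2,0,0,0]]]'
python3 - <<'E'
from h import *
print(go([.53,-.249,.216],-7.5))
E
```

```text
time: 12.05
ee_pos: [0.542, -0.1556, 0.3377]
ee_rot: [[0.134, 0.991, -0.001], [0.991, -0.134, 0.0], [0.0, -0.001, -1.0]]
contact_force: [-0.0, 0.0, -0.9]
gripper_width: 0.0457
grip_force: 25.0
time: 13.05
ee_pos: [0.5299, -0.2475, 0.2401]
ee_rot: [[0.131, 0.991, -0.003], [0.991, -0.131, 0.002], [0.001, -0.003, -1.0]]
contact_force: [-1.3, -0.0, 0.0]
gripper_width: 0.0459
grip_force: 25.0
(array([-0.038,  0.008,  0.603]), array([-0.02 , -0.01 , -0.002]), array([-0.038,  0.006,  0.603]))
```

```bash
python3 -m inch '[[[0,0,0.2,0,0,0],[0,0,0.15,0,0,0],[0,0,0.1,0,0,0],[0,0,0.08,0,0,0],[0,0,0.06,0,0,0],[0,0,0.05,0,0,0],[0,0,0.03,0,0,0],[0,0,0,0,0,0],[0,0,0,0,0,0],[0,0,0,0,0,0]]]' && python3 -m inch '[[[0,0,0.03,0,0,0],[0,0,0.03,0,0,0],[0,0,0.02,0,0,0],[0,0,0.02,0,0,0],[0,0,0,0,0,0],[0,0,0,0,0,0],[0,0,0,0,0,0],[0,0,0,0,0,0],[0,0,0,0,0,0],[0,0,0,0,0,0]]]'
```

```text
time: 14.05
ee_pos: [0.5305, -0.2488, 0.2157]
ee_rot: [[0.131, 0.991, 0.0], [0.991, -0.131, -0.0], [-0.0, 0.0, -1.0]]
contact_force: [0.3, 0.2, -1.4]
gripper_width: 0.0455
grip_force: 25.0
time: 15.05
ee_pos: [0.5305, -0.2488, 0.2115]
ee_rot: [[0.131, 0.991, 0.0], [0.991, -0.131, -0.0], [0.0, 0.0, -1.0]]
contact_force: [0.4, 0.6, -0.4]
gripper_width: 0.0458
grip_force: 25.0
```

```bash
python3 -m inch '[[[0,0,0.02,0,0,0],[0,0,0.02,0,0,0],[0,0,0.02,0,0,0],[0,0,0.02,0,0,0],[0,0,0,0,0,0],[0,0,0,0,0,0],[0,0,0,0,0,0],[0,0,0,0,0,0],[0,0,0,0,0,0],[0,0,0,0,0,0]]]'
```

```text
time: 16.05
ee_pos: [0.5305, -0.2488, 0.2083]
ee_rot: [[0.131, 0.991, 0.0], [0.991, -0.131, 0.0], [0.0, 0.0, -1.0]]
contact_force: [-0.4, -0.6, -0.5]
gripper_width: 0.0458
grip_force: 25.0
```

```bash
python3 -m inch '[[[0,0,0.02,0,0,0],[0,0,0,0,0,0],[0,0,0.02,0,0,0],[0,0,0,0,0,0],[0,0,0,0,0,0],[0,0,0,0,0,0],[0,0,0,0,0,0],[0,0,0,0,0,0],[0,0,0,0,0,0],[0,0,0,0,0,0]]]'
```

```text
time: 17.05
ee_pos: [0.5305, -0.2488, 0.2067]
ee_rot: [[0.131, 0.991, -0.0], [0.991, -0.131, 0.0], [0.0, -0.0, -1.0]]
contact_force: [-0.1, 0.4, -1.6]
gripper_width: 0.0458
grip_force: 25.0
```

```bash
python3 -m inch '[[[0,0,0.02,0,0,0],[0,0,0,0,0,0],[0,0,0.02,0,0,0],[0,0,0,0,0,0],[0,0,0,0,0,0],[0,0,0,0,0,0],[0,0,0,0,0,0],[0,0,0,0,0,0],[0,0,0,0,0,0],[0,0,0,0,0,0]]]'
```

```text
time: 18.05
ee_pos: [0.5305, -0.2488, 0.2053]
ee_rot: [[0.131, 0.991, 0.0], [0.991, -0.131, -0.0], [-0.0, 0.0, -1.0]]
contact_force: [-2.7, 1.1, 5.6]
gripper_width: 0.0459
grip_force: 25.0
```

```bash
python3 -m inch '[[[0,0,0.01,0,0,0],[0,0,0,0,0,0],[0,0,0,0,0,0],[0,0,0,0,0,0],[0,0,0,0,0,0],[0,0,0,0,0,0],[0,0,0,0,0,0],[0,0,0,0,0,0],[0,0,0,0,0,0],[0,0,0,0,0,0]]]'
python3 - <<'E'
from h import *
o=ctrl.get_obs(); R=np.array(o['ee_rot']); print(o['contact_force'],o['moment'],R.T@o['contact_force'],R.T@o['moment'])
E
```

```text
time: 19.05
ee_pos: [0.5304, -0.2488, 0.2052]
ee_rot: [[0.131, 0.991, 0.0], [0.991, -0.131, -0.0], [-0.0, 0.0, -1.0]]
contact_force: [-2.6, -0.5, 10.8]
gripper_width: 0.0455
grip_force: 25.0
[-2.61785695 -0.54334006 10.82082324] [0.28319155 0.32840724 0.05149915] [ -0.88369124  -2.52052052 -10.82149135] [ 0.36263686  0.23778863 -0.05149767]
```

```bash
python3 -m inch '[[[0,0,0,0,0,0],[0,0,0,0,0,0],[0,0,0.01,0,0,0],[0,0,0,0,0,0],[0,0,0.01,0,0,0],[0,0,0,0,0,0],[0,0,0.01,0,0,0],[0,0,0,0,0,0],[0,0,0,0,0,0],[0,0,0,0,0,0]]]' 1 5
python3 - <<'E'
from h import *
o=ctrl.get_obs(); R=np.array(o['ee_rot']); print(R.T@o['contact_force'],R.T@o['moment'])
E
```

```text
time: 20.05
ee_pos: [0.5305, -0.2488, 0.2035]
ee_rot: [[0.131, 0.991, -0.0], [0.991, -0.131, 0.0], [0.0, -0.0, -1.0]]
contact_force: [-2.0, -1.9, 3.1]
gripper_width: 0.0464
grip_force: 5.0
[-2.17889489 -1.77220756 -3.14274149] [ 0.19971608 -0.44742271  0.05628589]
```

```bash
python3 -m inch '[[[0,0,0,0,0,0],[0,0,0,0,0,0],[0,0,0,0,0,0],[0,0,0,0,0,0],[0,0,-0.02,0,0,0],[0,0,-0.02,0,0,0],[0,0,0,0,0,0],[0,0,0,0,0,0],[0,0,0,0,0,0],[0,0,0,0,0,0]]]' 0.3 && python3 -m inch '[[[0,0,-0.05,0,0,0],[0,0,-0.1,0,0,0],[0,0,-0.3,0,0,0],[0,0,-0.5,0,0,0],[0,0,-0.8,0,0,0],[0,0,-0.8,0,0,0],[0,0,-0.8,0,0,0],[-0.3,0,-0.4,0,0,0],[-0.5,0,0,0,0,0],[-0.3,0,0,0,0,0]]]'
python3 - <<'E'
from h import *
o,w=snap('wrist','w5.png'); _,t=snap('top','t5.png'); _,s=snap('scene','s5.png')
a=cv2.resize(w,(480,300)); b=cv2.resize(s[90:290,160:480],(480,300)); cv2.imwrite('pics/c5.png',np.vstack([a,b]))
E
```

```text
time: 21.05
ee_pos: [0.5305, -0.2488, 0.2051]
ee_rot: [[0.131, 0.991, -0.0], [0.991, -0.131, 0.0], [0.0, -0.0, -1.0]]
contact_force: [-0.1, -0.4, -0.3]
gripper_width: 0.0638
grip_force: 0.0
time: 22.05
ee_pos: [0.5245, -0.2933, 0.3567]
ee_rot: [[0.131, 0.991, 0.002], [0.991, -0.131, -0.001], [-0.001, 0.002, -1.0]]
contact_force: [0.7, -0.7, -0.7]
gripper_width: 0.0638
grip_force: 0.0
```

View pics/c5.png

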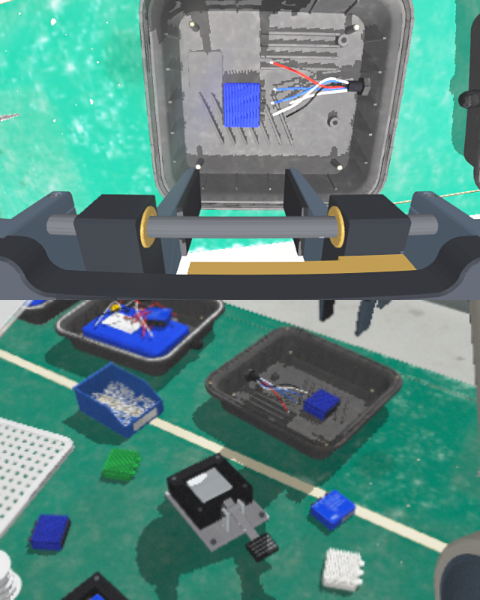

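The driver lies flat in the housing, fins up and clear of the wires, at (241,104) in the wrist view and (320,403) in the scene view. Its nest is empty with the lever down, and the gripper is clear.

```bash
python3 -c "
from station import ctrl
o=ctrl.get_obs(); print(o['time'],abs(o['qd']).max()); print(ctrl.hand_in())"
```

```text
22.2 0.9536194394498709
the job is handed in; nothing more can be done
None
```

The job is handed in at 22.2 s: the finned driver was raised by its lever, lifted out and set down fins up on the empty housing's floor, and the smooth driver's nest was never touched.

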